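# Sort the sawn offcuts on the welding bench

## Task

Sort the offcuts: stand both rusty pipe stubs upright in the yellow tray, lay the brass hexagonal bar in the blue tray and the green square tube in the red tray, each set down gently on the tray floor and not dropped. Release the bright round bar, lying square across the ramp, on the ramp's green upper part, and let it roll down by itself, with no finger on it in the lower half, until it rests against the black stop at the foot.

Things in the scene. Friction and masses are not known exactly. Their poses are not given: they have to be found in the camera images.
- round_bar: loose round bar: bright silvery metal, 24 mm diameter, 100 mm long, about 0.36 kg, lying on its side on the bench (it rolls). Origin at the middle of the bar, on its axis, 12 mm above what it lies on; x runs along the bar, y and z turn with it as it rolls.
- hex_bar: loose hexagonal bar of yellow brass, 24 mm across flats (28 mm over corners), 100 mm long, about 0.42 kg, lying on a flat. Origin at the middle of its underside, 12 mm below its axis; x along the bar, z up.
- pipe_a: loose short length of rust-brown steel pipe standing on end, outside diameter 48 mm, wall 4 mm, 50 mm tall, about 0.2 kg; one of two alike. Origin at the centre of its lower end, z along the pipe, up.
- pipe_b: loose short length of rust-brown steel pipe standing on end, outside diameter 48 mm, wall 4 mm, 50 mm tall, about 0.2 kg; one of two alike. Origin at the centre of its lower end, z along the pipe, up.
- square_tube: loose length of green-painted square tube, 40 x 40 mm, wall 4 mm, 65 mm long, open at both ends, about 0.29 kg, lying on a side. Origin at the centre of its underside, x along the tube, z up.
- tray_blue: fixed open tray of blue-painted steel, 150 x 150 mm outside, 30 mm high; walls and floor 5 mm thick (inside 140 x 140 mm). Origin at the centre of its underside, x and y along its sides, z up.
- tray_yellow: fixed open tray of yellow-painted steel, 150 x 150 mm outside, 30 mm high; walls and floor 5 mm thick (inside 140 x 140 mm). Origin at the centre of its underside, x and y along its sides, z up.
- tray_red: fixed open tray of red-painted steel, 150 x 150 mm outside, 30 mm high; walls and floor 5 mm thick (inside 140 x 140 mm). Origin at the centre of its underside, x and y along its sides, z up.
- ramp: fixed ramp, 240 mm along x, 140 mm along y; origin at the centre of its underside, z up. Its flat steel deck, between grey cheeks 14 mm high, falls 10 degrees towards +x: deck height 28 mm - 0.176 * x. Green where x is -120 to -40 mm (good bar centre: x = -80, z = 54 mm, bar along y); black stop, 36 mm high, at x = +120. A bar rolls at once, or once the finger below it is lifted.
Mind the look-alikes: they are no part of the job. Several things look just like the tray_yellow: the one meant starts farthest to the robot's right.

How it is judged:
By the outcome, as a careful person would: the job done as asked, in the order asked, and still so for the second after the job is handed in, with the robot touching nothing.
It also fails if it takes over 128 s, if anything falls off the work surface, if the arm or the gripper's body presses on something with over 40 N, if the wrist force passes 120 N, or if a joint passes its speed limit or range.

## Robot

A 6-joint arm with a two-finger parallel gripper is mounted at the origin on the work surface. World frame = base frame: x ahead of the robot, y to its left, z up, the work surface at z = 0. Lengths are in mm, angles in degrees, forces in N, time in s.
With the tool pointing down it reaches from about 350 to 850 mm from the base axis. Payload 8.1 kg.
Tool frame: the origin (TCP) lies midway between the tips of the shut fingers; the grasp point (between the pads) lies 19 mm behind it; z points along the fingers, y is the line along which they close (so a half turn about z gives the same grasp; the last joint's range is limited). The gripper opens to 85 mm and grips with 20 to 120 N. Pads are 22 mm wide; open, the fingers measure 114 mm over their backs; the gripper's body (76 mm by 85 mm) begins 54 mm behind the grasp point. The pads swing forward as they close: fully open they stand 13 mm farther back than shut.
Start: joints at [63.117, 7.471, 85.268, -0, 87.261, -4.893], TCP at [224.647, 556.362, 231.292] pointing down, gripper open.
Joint ranges: [-169.43, 169.43], [-51.17, 129.36], [1.28, 143.12], [-76.62, 256.62], [0, 156.53], [-152.29, 152.29]. Speed limits (degrees/s): [136.94, 136.94, 159.86, 180, 180, 180].

## Interface

Orientations are given as [roll, pitch, yaw] about the fixed x, y, z axes, in that order (R = Rz(yaw) Ry(pitch) Rx(roll)).
In Python, from bench import r gives the robot as it stands. The module is installed in compiled form; this text tells all that it offers.
- The arm moves only by the tool jog_arm, never from a script. Its argument "rows" is a list of rows, each a list of 2 entries, a list of its own where there are three numbers: the shift along the tool's x, y, z in mm, then the turn, a rotation vector about the tool's x, y, z in rad. A call has 1 to 10 rows; each row is the pose to reach, as a shift and turn from the pose commanded when the call began, along the tool's axes at that moment; what a row does not reach only later rows make up. A row lasts 1/10 s, in which the tool goes at most 50 mm and 8.59 degrees, less where a joint would pass 70% of its speed; a pose out of reach is approached as far as the arm can. A call with a gripper value outside its range is refused whole. "grip" is the finger opening in mm, from 0 to 85.4, set as the call begins (left out, the last holds). The fingers move at their own pace and stop on an object; "force" is the grip in N (left out, the last holds). Time passes only in rows, so rows that repeat a pose let the fingers close. It gives the time, the measured TCP pose, the force, the opening and the grip force at its end, in the units of the state.
- r.sense(): the state, without advancing time (a new reading comes with each control period).
- r.snapshot(name): name is "side" or "top" or "wrist"; returns (picture, depth): 480x640x3 uint8, blue, green, red; 480x640 float32, mm along the optical axis (not along the pixel's ray), 0 where there is no reading.
- r.camera_params(name): a dict with "fx", "fy", "cx", "cy" (pixels), "dist_coeffs" ([k1, k2, p1, p2, k3] as OpenCV has them; the pictures are not rectified), "pose" (4x4, takes a point from camera to world coordinates); the wrist camera has in their place "tool_from_camera" (4x4, takes a point from camera to tool coordinates, whose origin is the TCP and whose axes are the flange's). Camera axes: x right, y down, z forward; pixel columns grow to the right and rows downward; lengths in mm; the calibration is good to about 2 mm. A picture is of the moment at which its call begins: read the wrist's pose just before it. camera_params takes no time and is no camera call.
- r.hand_in(): hands the job in; it is judged then, once.
The state is a dict: "time": time; "joint_pos": joint angles; "qd": joint speeds; "joint_efforts": joint torques, N m; "tool_pos": TCP position; "tcp_rot": TCP orientation; "ft_force": force on the tool from outside, world axes, zero at the start; "wrist_torque": the same for the moment, N m; "finger_gap": finger opening in mm; "grip_force": force on a finger pad.
Only numpy, scipy, OpenCV 4.12 (cv2) and the standard library are available. Lean on these libraries where they do the work, as an engineer would, in place of code of your own. Each camera call takes 0.05 s, during which the arm holds its last target. There are 200 camera calls.

## Working session

There is one attempt and no reset: what is moved stays moved. The work goes in short steps, Python scripts to look and compute and a tool call to move; the robot and the scene stay as the last step left them, time stands still between calls to the robot, and variables do not carry over. Pictures are saved under pics/ and viewed, at most 14 in all, crops included, and the job is handed in when it is done.

Besides the shell and the picture viewer there is one more tool, called after "Emit:" as name([rows], argument=value, ...), one row to a line, values as JSON. jog_arm: Moves the arm, as the interface text tells. Its arguments: {"type":"object","properties":{"rows":{"type":"array"},"grip":{"type":"number"},"force":{"type":"number"}},"required":["rows"]}

```bash
mkdir -p pics; cat > h.py <<'E'
import numpy as np, cv2
from bench import r
from scipy.spatial.transform import Rotation as R
def tool_T():
    s=r.sense(); T=np.eye(4); T[:3,:3]=R.from_euler('xyz',s['tcp_rot'],degrees=True).as_matrix(); T[:3,3]=s['tool_pos']; return T
def look(name,fn):
    T=tool_T(); p=r.camera_params(name); img,d=r.snapshot(name)
    P=p['pose'] if 'pose' in p else T@np.array(p['tool_from_camera'])
    cv2.imwrite(f'pics/{fn}.png',img); np.savez(f'pics/{fn}.npz',d=d,P=P,K=[p[k] for k in('fx','fy','cx','cy')],D=p['dist_coeffs'])
    return img,d
def ray(fn,uv):
    z=np.load(f'pics/{fn}.npz'); fx,fy,cx,cy=z['K']; K=np.array([[fx,0,cx],[0,fy,cy],[0,0,1]])
    n=cv2.undistortPoints(np.array(uv,float).reshape(-1,1,2),K,z['D']).reshape(-1,2)
    return z,n
def dep(fn,uv):
    "world point from depth"
    z,n=ray(fn,uv); o=[]
    for (u,v),(a,b) in zip(uv,n):
        d=np.median(z['d'][int(v)-1:int(v)+2,int(u)-1:int(u)+2]); o.append((z['P']@[a*d,b*d,d,1])[:3])
    return np.round(o,1)
def onz(fn,uv,h):
    z,n=ray(fn,uv); P=z['P']; o=[]
    for a,b in n:
        q=P[:3,:3]@[a,b,1]; c=P[:3,3]; o.append(c+q*(h-c[2])/q[2])
    return np.round(o,1)
def cloud(fn):
    z=np.load(f'pics/{fn}.npz'); v,u=np.mgrid[0:480,0:640]; _,n=ray(fn,np.stack([u.ravel(),v.ravel()],1).astype(float))
    d=z['d'].ravel()[:,None]; q=np.hstack([n*d,d]); return (q@z['P'][:3,:3].T+z['P'][:3,3]).reshape(480,640,3)
E
python3 - <<'E'
from h import *
print(r.sense())
for n in('top','side','wrist'):
    look(n,n+'0'); print(n,{k:np.round(v,3).tolist() for k,v in r.camera_params(n).items()})
E
```

```text
{'time': 0.0, 'joint_pos': array([ 6.31181859e+01,  7.51553208e+00,  8.53301087e+01,  1.01934105e-03,
        8.72585797e+01, -4.89246836e+00]), 'qd': array([-0.02734713, -0.01167766,  0.02469142, -0.05788414,  0.02643754,
       -0.17007099]), 'joint_efforts': array([-2.16653054e-03, -5.69399321e+01, -5.00542259e+01, -8.19689558e-04,
        1.46614504e-02, -2.57907044e-05]), 'tool_pos': array([224.38447691, 555.88480158, 230.23203088]), 'tcp_rot': array([-1.79896246e+02, -9.90290735e-03,  1.58010596e+02]), 'ft_force': array([ 1.03997128, -0.26087175,  0.08717571]), 'wrist_torque': array([ 0.01417312, -0.00078706, -0.0443129 ]), 'grip_force': 0.0, 'finger_gap': 85.79369035221588}
top {'fx': 484.765, 'fy': 484.765, 'cx': 322.823, 'cy': 245.611, 'dist_coeffs': [-0.004, 0.0, 0.0, 0.0, 0.0], 'pose': [[0.023, -0.993, 0.117, 338.639], [-1.0, -0.023, -0.004, 12.833], [0.007, -0.117, -0.993, 1161.097], [0.0, 0.0, 0.0, 1.0]]}
side {'fx': 625.162, 'fy': 625.162, 'cx': 322.987, 'cy': 231.175, 'dist_coeffs': [-0.158, 0.0, 0.0, 0.0, 0.0], 'pose': [[0.948, -0.235, 0.214, 193.808], [-0.318, -0.703, 0.636, -786.314], [0.001, -0.671, -0.741, 940.166], [0.0, 0.0, 0.0, 1.0]]}
wrist {'fx': 420.362, 'fy': 420.362, 'cx': 326.145, 'cy': 237.999, 'dist_coeffs': [-0.026, 0.0, 0.0, 0.0, 0.0], 'tool_from_camera': [[-0.001, -0.948, -0.317, 81.089], [1.0, -0.001, 0.001, -0.238], [-0.002, -0.317, 0.948, -142.388], [0.0, 0.0, 0.0, 1.0]]}
```

View pics/top0.png

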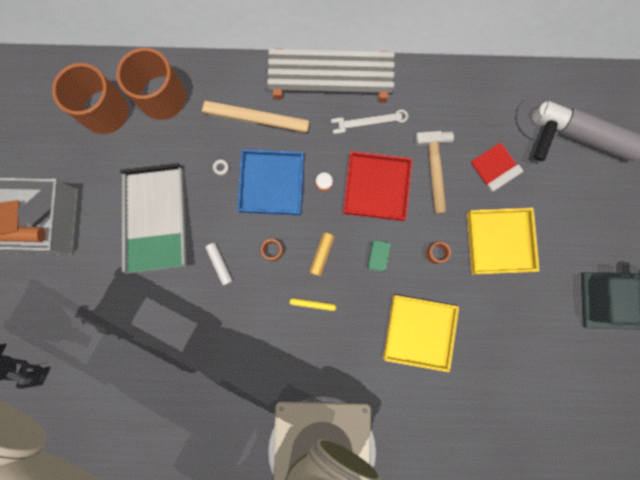

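View pics/side0.png

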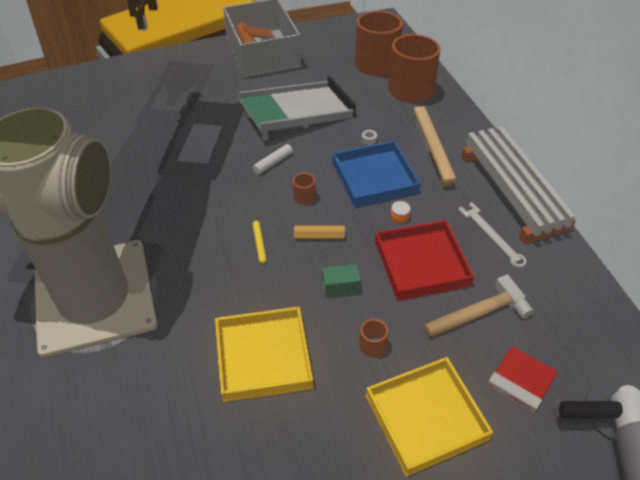

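Top view: the right-hand yellow tray at (503,241) is the target, with the decoy at (422,333). The pipes are at (271,249) and (439,253), the round bar at (218,263), hex bar at (321,254) and square tube at (379,256). The blue tray is at (272,182), the red at (378,186), and the ramp at (155,220) with its green (high) part nearer the robot.

```bash
cat > m.py <<'E'
from h import *
def rect(fn,win,lo,hi):
    C=cloud(fn); u0,u1,v0,v1=win; c=C[v0:v1,u0:u1].reshape(-1,3); k=c[(c[:,2]>lo)&(c[:,2]<hi)]
    (x,y),(w,h),a=cv2.minAreaRect(k[:,:2].astype(np.float32))
    return np.round([x,y,w,h,a,np.percentile(k[:,2],50),np.percentile(k[:,2],95),len(k)],1)
E
python3 - <<'E'
from m import *
W=dict(pa=(255,290,232,268),pb=(422,456,236,270),rb=(198,238,235,292),hx=(302,340,226,282),sq=(362,396,234,278),
blue=(232,310,142,222),red=(337,418,145,228),yel=(460,546,200,282),ramp=(112,195,155,282))
for k,w in W.items(): print(k,rect('top0',w,10 if k in('rb','hx','pa','pb','sq') else 20,90))
print('bench',dep('top0',[(360,290),(300,225),(200,210)]))
print('green mid',dep('top0',[(155,240),(155,200),(130,268),(185,262),(125,170),(180,168)]))
print('side', dep('side0',[(304,185),(374,328),(320,232),(342,278),(272,158)]))
E
```

```text
pa [459.1 128.1  46.6  46.4   1.2  46.8  53.1 189. ]
pb [ 461.5 -261.2   47.7   46.4   89.9   43.    53.   263. ]
rb [425.4 255.1 101.   24.2  26.7  21.9  26.7 437. ]
hx [454.8  11.5  27.6 100.5  71.6  22.8  27.3 488. ]
sq [ 452.4 -122.4   40.4   65.5   79.9   40.7   44.1  509. ]
blue [625.6 138.1 150.5 152.2  88.7  29.4  33.7 641. ]
red [ 622.2 -118.7  150.2  151.7   84.6   29.9   33.9  648. ]
yel [ 495.3 -418.8  150.4  152.7    3.7   29.8   33.8  760. ]
ramp [ 529.7  409.9  250.9  143.1    8.2   35.8   51.  4837. ]
bench [[370.9 -83.    0.8]
 [524.3  64.5   1.3]
 [555.4 308.2   0.8]]
green mid [[474.9 399.6  38.3]
 [573.6 412.3  19.3]
 [407.6 449.1  49.1]
 [424.3 323.6  50. ]
 [641.4 482.9  34.5]
 [654.1 357.5  17.7]]
side [[ 464.6  145.4   16.3]
 [ 470.4 -244.4   24.5]
 [ 453.4    2.8   20. ]
 [ 450.6 -133.3   39. ]
 [ 421.6  246.4   21. ]]
```

```bash
cat > p.py <<'E'
from m import *
def go(x,y,z,yaw,tilt=0,T=None):
    "shift & turn from current pose to target; tilt about tool x (deg)"
    T=tool_T() if T is None else T
    G=R.from_euler('xyz',[180,0,yaw],degrees=True)*R.from_rotvec([np.radians(tilt),0,0])
    A=R.from_matrix(T[:3,:3])
    print('shift',np.round(A.inv().apply(np.array([x,y,z])-T[:3,3]),1),'turn',np.round((A.inv()*G).as_rotvec(),3))
def st():
    s=r.sense(); print(round(s['time'],2),np.round(s['tool_pos'],1),np.round(s['tcp_rot'],1),np.round(s['joint_pos'],0),'F',np.round(s['ft_force'],1),'gap',round(s['finger_gap'],1),round(s['grip_force'],1))
E
python3 - <<'E'
from p import *
T=tool_T(); T[:3,3]=[224.65,556.36,231.29]; T[:3,:3]=R.from_euler('xyz',[180,0,158.01],degrees=True).as_matrix()
go(459,128,150,93.7,T=T)
E
```

```text
shift [-377.7 -309.4   81.3] turn [ 0.    -0.     1.122]
```

Emit:
jog_arm([
  [[-377.7,-309.4,81.3],[0,0,1.122]],
  [[-377.7,-309.4,81.3],[0,0,1.122]],
  [[-377.7,-309.4,81.3],[0,0,1.122]],
  [[-377.7,-309.4,81.3],[0,0,1.122]],
  [[-377.7,-309.4,81.3],[0,0,1.122]],
  [[-377.7,-309.4,81.3],[0,0,1.122]],
  [[-377.7,-309.4,81.3],[0,0,1.122]],
  [[-377.7,-309.4,81.3],[0,0,1.122]],
  [[-377.7,-309.4,81.3],[0,0,1.122]],
  [[-377.7,-309.4,81.3],[0,0,1.122]],
], grip=85, force=30)

```text
time: 1.15
tool_pos: [459.5, 125.8, 149.6]
tcp_rot: [180.0, 0.0, 93.7]
ft_force: [0.3, 0.0, 0.8]
finger_gap: 85.0
grip_force: 0.0
```

Emit:
jog_arm([
  [[0,0,0],[0,0,0]],
  [[0,0,0],[0,0,0]],
  [[0,0,0],[0,0,0]],
])

```text
time: 1.45
tool_pos: [458.6, 128.7, 150.0]
tcp_rot: [-180.0, -0.0, 93.7]
ft_force: [-0.9, -0.2, 0.5]
finger_gap: 85.0
grip_force: 0.0
```

```bash
python3 - <<'E'
from p import *
st(); look('wrist','w1')
st()
C=cloud('w1'); k=C[(abs(C[...,0]-459)<45)&(abs(C[...,1]-128)<45)&(C[...,2]>42)&(C[...,2]<60)]
print(cv2.minAreaRect(k[:,:2].astype(np.float32)),np.median(k[:,2]),len(k))
go(459,128,150,93.7)
E
```

```text
1.45 [458.6 128.7 150. ] [-180.    -0.    93.7] [  9.  -9. 110.   0.  79.   6.] F [-0.9 -0.2  0.5] gap 85.0 0.0
1.5 [458.6 129.1 150.1] [-180.    -0.    93.8] [ 10.  -9. 110.   0.  79.   6.] F [-0.4  0.2  0.1] gap 84.8 0.0
((460.006591796875, 128.8035888671875), (46.88376998901367, 47.06559753417969), 87.81031036376953) 49.189742360015686 1787
shift [-1.1  0.3  0.1] turn [-0.    -0.     0.002]
```

View pics/w1.png

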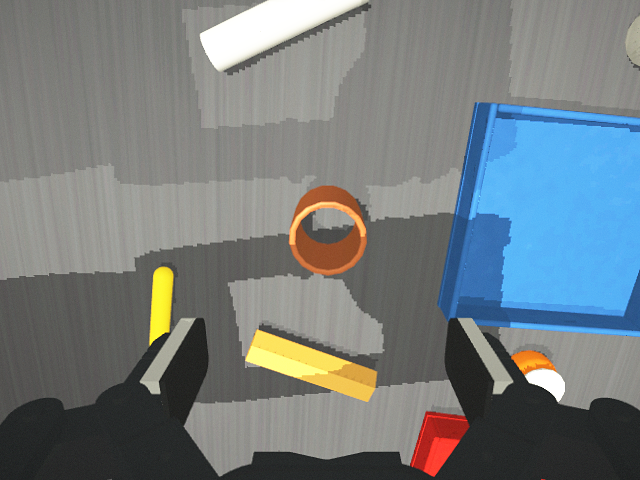

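Pipe a is centred at about (329,230) in the wrist view. That measures (460, 129) with its top at z 49–50, which agrees with the top camera.

Emit:
jog_arm([
  [[0.8,0.8,45],[0,0,0]],
  [[0.8,0.8,90],[0,0,0]],
  [[0.8,0.8,115],[0,0,0]],
  [[0.8,0.8,132],[0,0,0]],
  [[0.8,0.8,132],[0,0,0]],
  [[0.8,0.8,132],[0,0,0]],
])

```text
time: 2.1
tool_pos: [459.6, 129.9, 18.5]
tcp_rot: [-180.0, -0.0, 93.8]
ft_force: [0.2, -0.4, 0.8]
finger_gap: 85.3
grip_force: 0.0
```

Emit:
jog_arm([
  [[0,0,0],[0,0,0]],
  [[0,0,0],[0,0,0]],
  [[0,0,0],[0,0,0]],
  [[0,0,0],[0,0,0]],
  [[0,0,0],[0,0,0]],
  [[0,0,0],[0,0,0]],
  [[0,0,0],[0,0,0]],
  [[0,0,0],[0,0,0]],
], grip=40, force=40)

```text
time: 2.9
tool_pos: [460.8, 129.2, 19.6]
tcp_rot: [179.9, -0.0, 93.7]
ft_force: [-2.9, 0.6, 8.9]
finger_gap: 47.7
grip_force: 40.1
```

Emit:
jog_arm([
  [[0,0,-40],[0,0,0]],
  [[0,0,-90],[0,0,0]],
  [[-40,0,-100],[0,0,0]],
  [[-90,0,-100],[0,0,0]],
  [[-140,0,-100],[0,0,0]],
  [[-190,0,-100],[0,0,0]],
  [[-240,0,-100],[0,0,0]],
  [[-290,0,-100],[0,0,0]],
  [[-340,0,-100],[0,0,0]],
  [[-390,0,-100],[0,0,0]],
])

```text
time: 3.9
tool_pos: [484.8, -262.5, 118.4]
tcp_rot: [180.0, 0.0, 93.7]
ft_force: [1.1, 0.6, -1.4]
finger_gap: 47.4
grip_force: 42.5
```

Emit:
jog_arm([
  [[-50,0,0],[0,0,0]],
  [[-100,0,0],[0,0,0]],
  [[-140,0,0],[0,0,0]],
  [[-170,0,0],[0,0,0]],
  [[-185,0,0],[0,0,0]],
  [[-191.7,0,0],[0,0,0]],
  [[-191.7,0,0],[0,0,0]],
  [[-191.7,0,0],[0,0,0]],
  [[-191.7,0,0],[0,0,0]],
])

```text
time: 4.8
tool_pos: [497.8, -450.4, 118.0]
tcp_rot: [-180.0, -0.0, 93.8]
ft_force: [0.1, -0.7, -1.9]
finger_gap: 47.1
grip_force: 42.5
```

```bash
python3 - <<'E'
from p import *
st(); look('wrist','w2'); C=cloud('w2')
print(dep('w2',[(330,230)]))
k=C[(abs(C[...,0]-495)<90)&(abs(C[...,1]+419)<90)&(C[...,2]>22)&(C[...,2]<36)]
print(cv2.minAreaRect(k[:,:2].astype(np.float32)),np.median(k[:,2]),len(k))
E
```

```text
4.8 [ 497.8 -450.4  118. ] [-180.    -0.    93.8] [-47.  23.  80.   0.  78. -50.] F [ 0.1 -0.7 -1.9] gap 47.1 42.5
[[ 500.5 -448.7    4.9]]
((495.88671875, -418.7301025390625), (151.1727752685547, 149.83705139160156), 3.7078697681427) 29.174514162363167 10258
```

View pics/w2.png

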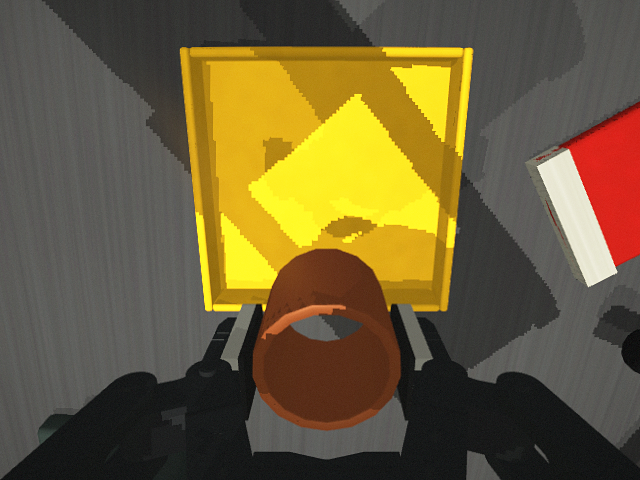

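The pipe is held upright over the nearer half of the tray. The tray spans columns 182–472, and its floor measures z 4.9.

Emit:
jog_arm([
  [[0,0,40],[0,0,0]],
  [[0,0,70],[0,0,0]],
  [[0,0,85],[0,0,0]],
  [[0,0,90],[0,0,0]],
  [[0,0,92],[0,0,0]],
  [[0,0,93],[0,0,0]],
  [[0,0,94],[0,0,0]],
  [[0,0,94],[0,0,0]],
])

```text
time: 5.65
tool_pos: [498.2, -452.3, 25.3]
tcp_rot: [179.9, 0.1, 93.7]
ft_force: [0.8, 0.6, -2.2]
finger_gap: 47.2
grip_force: 42.5
```

```bash
python3 -c "
from p import *
st()"
```

```text
5.65 [ 498.2 -452.3   25.3] [1.799e+02 1.000e-01 9.370e+01] [-47.  28.  83.  -0.  69. -50.] F [ 0.8  0.6 -2.2] gap 47.2 42.5
```

Emit:
jog_arm([
  [[0,0,0.7],[0,0,0]],
  [[0,0,0.7],[0,0,0]],
  [[0,0,0.7],[0,0,0]],
])

```text
time: 5.95
tool_pos: [498.1, -452.2, 24.7]
tcp_rot: [179.9, 0.1, 93.7]
ft_force: [-2.0, 1.9, 6.1]
finger_gap: 47.8
grip_force: 43.0
```

Emit:
jog_arm([
  [[0,0,0.5],[0,0,0]],
  [[0,0,0.5],[0,0,0]],
  [[0,0,0.5],[0,0,0]],
])

```text
time: 6.25
tool_pos: [498.1, -452.3, 24.7]
tcp_rot: [179.9, 0.1, 93.7]
ft_force: [-2.7, 3.0, 9.5]
finger_gap: 47.8
grip_force: 43.4
```

Emit:
jog_arm([
  [[0,0,0],[0,0,0]],
  [[0,0,0],[0,0,0]],
  [[0,0,0],[0,0,0]],
  [[0,0,0],[0,0,0]],
  [[0,0,-10],[0,0,0]],
  [[0,0,-40],[0,0,0]],
  [[0,0,-80],[0,0,0]],
], grip=62)

```text
time: 6.95
tool_pos: [496.2, -450.1, 101.4]
tcp_rot: [-179.8, -0.2, 93.7]
ft_force: [0.4, -0.7, -0.2]
finger_gap: 62.4
grip_force: 0.0
```

Emit:
jog_arm([
  [[40,-5,-40],[0,0,0]],
  [[85,-10,-47],[0,0,0]],
  [[135,-16,-47],[0,0,0]],
  [[175,-22,-47],[0,0,0]],
  [[192.4,-23.5,-47],[0,0,0]],
  [[192.4,-23.5,-47],[0,0,0]],
  [[192.4,-23.5,-47],[0,0,0]],
  [[192.4,-23.5,-47],[0,0,0]],
], grip=85)

```text
time: 7.75
tool_pos: [462.0, -262.5, 150.2]
tcp_rot: [180.0, 0.1, 93.7]
ft_force: [0.2, -0.2, 0.1]
finger_gap: 85.1
grip_force: 0.0
```

```bash
python3 - <<'E'
from p import *
st(); look('wrist','w3'); C=cloud('w3')
k=C[(abs(C[...,0]-461)<45)&(abs(C[...,1]+261)<45)&(C[...,2]>42)&(C[...,2]<60)]
print(cv2.minAreaRect(k[:,:2].astype(np.float32)),np.median(k[:,2]),len(k))
look('side','s3'); cv2.imwrite('pics/s3c.png',cv2.resize(cv2.imread('pics/s3.png')[280:480,300:520],None,fx=2.5,fy=2.5))
E
```

```text
7.75 [ 462.  -262.5  150.2] [1.80e+02 1.00e-01 9.37e+01] [-35.  -0. 102.  -0.  78. -39.] F [ 0.2 -0.2  0.1] gap 85.1 0.0
((463.1680603027344, -261.5162353515625), (47.005340576171875, 46.89386749267578), 37.98171615600586) 49.232911370700094 1791
```

View pics/s3c.png

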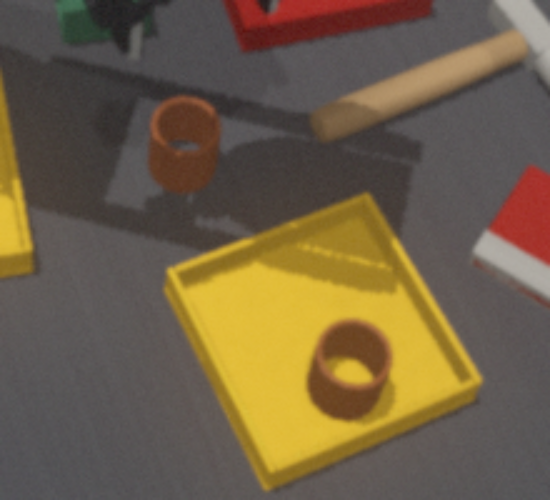

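Pipe a stands upright in the tray (crop (350,370)). Pipe b measures (463,-261.5).

Emit:
jog_arm([
  [[0,1.5,45],[0,0,0]],
  [[0,1.5,90],[0,0,0]],
  [[0,1.5,115],[0,0,0]],
  [[0,1.5,131],[0,0,0]],
  [[0,1.5,131],[0,0,0]],
  [[0,1.5,131],[0,0,0]],
])

```text
time: 8.45
tool_pos: [463.1, -261.6, 18.9]
tcp_rot: [-180.0, -0.0, 93.7]
ft_force: [0.6, 0.3, 1.1]
finger_gap: 84.8
grip_force: 0.0
```

Emit:
jog_arm([
  [[0,0,0],[0,0,0]],
  [[0,0,0],[0,0,0]],
  [[0,0,0],[0,0,0]],
  [[0,0,0],[0,0,0]],
  [[0,0,0],[0,0,0]],
  [[0,0,0],[0,0,0]],
  [[0,0,0],[0,0,0]],
  [[0,0,0],[0,0,0]],
], grip=40)

```text
time: 9.25
tool_pos: [463.9, -261.8, 20.5]
tcp_rot: [179.9, 0.1, 93.7]
ft_force: [-2.1, 1.0, 6.3]
finger_gap: 47.7
grip_force: 40.5
```

```bash
python3 - <<'E'
from p import *
st(); go(494,-385.5,110,93.7)
E
```

```text
9.25 [ 463.9 -261.8   20.5] [1.799e+02 1.000e-01 9.370e+01] [-35.   9. 107.  -0.  64. -39.] F [-2.1  1.   6.3] gap 47.7 40.5
shift [-125.6   22.1  -89.3] turn [0.002 0.002 0.   ]
```

Emit:
jog_arm([
  [[0,0,-40],[0,0,0]],
  [[0,0,-85],[0,0,0]],
  [[-35,6,-90],[0,0,0]],
  [[-80,14,-90],[0,0,0]],
  [[-110,20,-90],[0,0,0]],
  [[-125.5,22,-90],[0,0,0]],
  [[-125.5,22,-90],[0,0,0]],
  [[-125.5,22,-90],[0,0,0]],
  [[-125.5,22,-90],[0,0,0]],
])

```text
time: 10.15
tool_pos: [493.1, -383.7, 108.7]
tcp_rot: [-180.0, -0.0, 93.8]
ft_force: [-0.2, 1.0, -2.0]
finger_gap: 47.5
grip_force: 42.4
```

Emit:
jog_arm([
  [[0,0,40],[0,0,0]],
  [[0,0,70],[0,0,0]],
  [[0,0,80],[0,0,0]],
  [[0,0,82.5],[0,0,0]],
  [[0,0,83.5],[0,0,0]],
  [[0,0,84.3],[0,0,0]],
  [[0,0,84.3],[0,0,0]],
])

```text
time: 10.85
tool_pos: [493.9, -385.0, 25.5]
tcp_rot: [179.9, 0.1, 93.7]
ft_force: [1.2, 1.4, 0.6]
finger_gap: 47.5
grip_force: 42.3
```

Emit:
jog_arm([
  [[0,0,0.6],[0,0,0]],
  [[0,0,0.6],[0,0,0]],
  [[0,0,0.6],[0,0,0]],
])

```text
time: 11.15
tool_pos: [493.9, -385.1, 25.5]
tcp_rot: [179.9, 0.0, 93.7]
ft_force: [-0.8, 4.3, 6.4]
finger_gap: 47.6
grip_force: 42.9
```

Emit:
jog_arm([
  [[0,0,0],[0,0,0]],
  [[0,0,0],[0,0,0]],
  [[0,0,0],[0,0,0]],
  [[0,0,0],[0,0,0]],
  [[0,0,-10],[0,0,0]],
  [[0,0,-40],[0,0,0]],
  [[0,0,-86],[0,0,0]],
], grip=60)

```text
time: 11.85
tool_pos: [491.2, -383.0, 107.8]
tcp_rot: [-179.7, -0.3, 93.7]
ft_force: [1.1, -0.5, 0.2]
finger_gap: 60.2
grip_force: 0.0
```

Emit:
jog_arm([
  [[398.4,-12.3,-40],[0,0,-1.185]],
  [[398.4,-12.3,-40],[0,0,-1.185]],
  [[398.4,-12.3,-40],[0,0,-1.185]],
  [[398.4,-12.3,-40],[0,0,-1.185]],
  [[398.4,-12.3,-40],[0,0,-1.185]],
  [[398.4,-12.3,-40],[0,0,-1.185]],
  [[398.4,-12.3,-40],[0,0,-1.185]],
  [[398.4,-12.3,-40],[0,0,-1.185]],
  [[398.4,-12.3,-40],[0,0,-1.185]],
  [[398.4,-12.3,-40],[0,0,-1.185]],
])

```text
time: 12.85
tool_pos: [455.3, 13.0, 150.9]
tcp_rot: [180.0, 0.1, 161.8]
ft_force: [0.7, -0.9, -1.4]
finger_gap: 60.2
grip_force: 0.0
```

Emit:
jog_arm([
  [[0,0,0],[0,0,0]],
  [[0,0,0],[0,0,0]],
  [[0,0,0],[0,0,0]],
])

```text
time: 13.15
tool_pos: [455.1, 10.7, 149.7]
tcp_rot: [-180.0, -0.0, 161.5]
ft_force: [-0.3, -0.7, 0.3]
finger_gap: 59.9
grip_force: 0.0
```

```bash
cat >> p.py <<'E'
def near(fn,x,y,w,lo,hi):
    C=cloud(fn); k=C[(abs(C[...,0]-x)<w)&(abs(C[...,1]-y)<w)&(C[...,2]>lo)&(C[...,2]<hi)]
    print(fn,cv2.minAreaRect(k[:,:2].astype(np.float32)),np.median(k[:,2]),len(k))
E
python3 - <<'E'
from p import *
st(); look('wrist','w4'); near('w4',456,12,60,9,35); near('w4',456,12,60,20,35); look('side','s4')
st()
cv2.imwrite('pics/s4c.png',cv2.resize(cv2.imread('pics/s4.png')[340:480,340:500],None,fx=2.5,fy=2.5))
E
```

```text
13.15 [455.1  10.7 149.7] [-180.    -0.   161.5] [ -5. -12. 113.  -0.  79. -77.] F [-0.3 -0.7  0.3] gap 59.9 0.0
w4 ((455.21990966796875, 11.467405319213867), (27.766889572143555, 100.25762176513672), 71.54900360107422) 23.060754364363845 5735
w4 ((455.21734619140625, 11.374292373657227), (19.54718780517578, 100.19246673583984), 71.63406372070312) 23.660407419650454 3874
13.25 [455.   11.  149.7] [-180.    -0.   161.5] [ -5. -12. 113.  -0.  79. -77.] F [-0.9 -0.3  0.1] gap 60.0 0.0
```

View pics/w4.png

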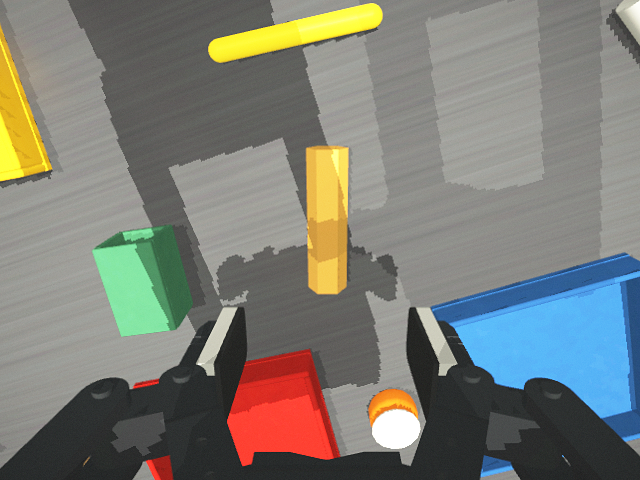

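View pics/s4c.png

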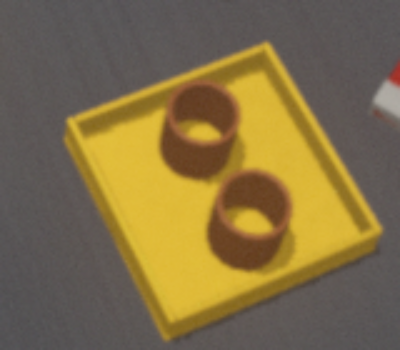

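Both pipes stand in the correct yellow tray. The hex bar, centred at (328,220), lies in line between the fingers.

Emit:
jog_arm([
  [[0,0.5,45],[0,0,0]],
  [[0,0.5,90],[0,0,0]],
  [[0,0.5,125],[0,0,0]],
  [[0,0.5,140],[0,0,0]],
  [[0,0.5,146],[0,0,0]],
  [[0,0.5,146],[0,0,0]],
  [[0,0.5,146],[0,0,0]],
])

```text
time: 13.95
tool_pos: [456.3, 12.1, 5.1]
tcp_rot: [180.0, 0.1, 161.6]
ft_force: [0.4, 0.5, 0.2]
finger_gap: 60.1
grip_force: 0.0
```

Emit:
jog_arm([
  [[0,0,0],[0,0,0]],
  [[0,0,0],[0,0,0]],
  [[0,0,0],[0,0,0]],
  [[0,0,0],[0,0,0]],
  [[0,0,0],[0,0,0]],
  [[0,0,0],[0,0,0]],
  [[0,0,0],[0,0,0]],
], grip=20)

```text
time: 14.65
tool_pos: [456.2, 12.1, 5.3]
tcp_rot: [180.0, 0.1, 161.6]
ft_force: [-1.5, -0.3, 6.7]
finger_gap: 25.4
grip_force: 39.0
```

```bash
python3 - <<'E'
from p import *
st(); go(625.6,138.1,84,161.6)
E
```

```text
14.65 [456.2  12.1   5.3] [1.800e+02 1.000e-01 1.616e+02] [ -5.  -1. 119.  -0.  62. -77.] F [-1.5 -0.3  6.7] gap 25.4 39.0
shift [-121.2  172.9  -78.5] turn [0.    0.002 0.   ]
```

Emit:
jog_arm([
  [[0,0,-10],[0,0,0]],
  [[0,0,-40],[0,0,0]],
  [[0,0,-80],[0,0,0]],
  [[-30,40,-80],[0,0,0]],
  [[-60,80,-80],[0,0,0]],
  [[-90,120,-80],[0,0,0]],
  [[-110,155,-80],[0,0,0]],
  [[-121,173,-80],[0,0,0]],
  [[-121,173,-80],[0,0,0]],
  [[-121,173,-80],[0,0,0]],
])

```text
time: 15.65
tool_pos: [623.8, 138.5, 83.4]
tcp_rot: [-179.9, -0.1, 161.7]
ft_force: [-0.2, -0.4, -4.2]
finger_gap: 25.6
grip_force: 40.7
```

Emit:
jog_arm([
  [[0,0,0],[0,0,0]],
  [[0,0,0],[0,0,0]],
])

```text
time: 15.85
tool_pos: [623.8, 137.6, 83.9]
tcp_rot: [-180.0, -0.0, 161.6]
ft_force: [1.1, -0.2, -3.6]
finger_gap: 25.7
grip_force: 40.7
```

```bash
python3 - <<'E'
from p import *
st(); img,d=look('wrist','w5'); C=cloud('w5'); 
cv2.imwrite('pics/w5c.png',cv2.resize(img[200:450,200:450],None,fx=2.2,fy=2.2))
k=C[(abs(C[...,0]-625.6)<95)&(abs(C[...,1]-138)<95)&(C[...,2]>2)&(C[...,2]<9)]; print('floor',np.median(k[:,2]))
near('w5',625.6,138,95,25,36)
E
```

```text
15.85 [623.8 137.6  83.9] [-180.    -0.   161.6] [  8.  20.  87.  -0.  73. -64.] F [ 1.1 -0.2 -3.6] gap 25.7 40.7
floor 4.881863940726134
w5 ((625.8048706054688, 137.73757934570312), (150.4943084716797, 150.87449645996094), 88.77192687988281) 29.412899156326347 10344
```

View pics/w5c.png

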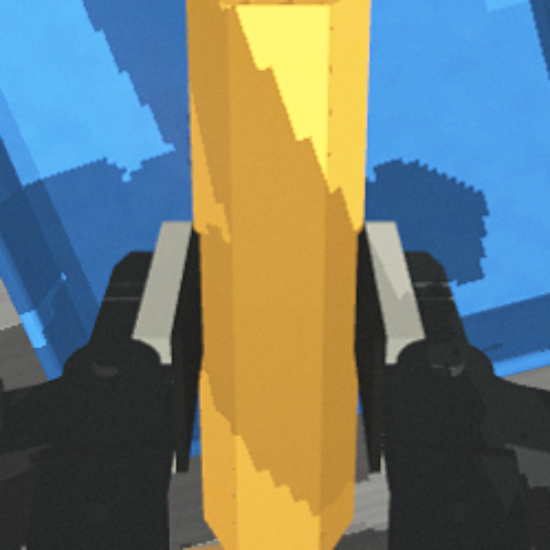

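The bar is held level with a flat facing up, over the blue tray floor at z 4.9.

Emit:
jog_arm([
  [[-2,0,35],[0,0,0]],
  [[-2,0,60],[0,0,0]],
  [[-2,0,70],[0,0,0]],
  [[-2,0,72.5],[0,0,0]],
  [[-2,0,73.5],[0,0,0]],
  [[-2,0,74.3],[0,0,0]],
  [[-2,0,74.3],[0,0,0]],
])

```text
time: 16.6
tool_pos: [627.2, 137.9, 10.6]
tcp_rot: [180.0, 0.1, 161.6]
ft_force: [-0.4, 0.0, -3.9]
finger_gap: 25.5
grip_force: 40.7
```

Emit:
jog_arm([
  [[0,0,0.6],[0,0,0]],
  [[0,0,0.6],[0,0,0]],
  [[0,0,0.6],[0,0,0]],
])

```text
time: 16.9
tool_pos: [627.2, 137.9, 10.4]
tcp_rot: [180.0, 0.1, 161.6]
ft_force: [-2.8, -0.1, 6.2]
finger_gap: 25.2
grip_force: 41.6
```

Emit:
jog_arm([
  [[0,0,0],[0,0,0]],
  [[0,0,0],[0,0,0]],
  [[0,0,0],[0,0,0]],
  [[0,0,0],[0,0,0]],
  [[0,0,-10],[0,0,0]],
  [[0,0,-45],[0,0,0]],
  [[0,0,-91],[0,0,0]],
], grip=50)

```text
time: 17.6
tool_pos: [624.2, 137.5, 98.5]
tcp_rot: [-179.9, -0.3, 161.6]
ft_force: [2.1, 0.3, 0.3]
finger_gap: 49.9
grip_force: 0.0
```

Emit:
jog_arm([
  [[83.4,-302.3,-50],[0,0,-0.145]],
  [[83.4,-302.3,-50],[0,0,-0.145]],
  [[83.4,-302.3,-50],[0,0,-0.145]],
  [[83.4,-302.3,-50],[0,0,-0.145]],
  [[83.4,-302.3,-50],[0,0,-0.145]],
  [[83.4,-302.3,-50],[0,0,-0.145]],
  [[83.4,-302.3,-50],[0,0,-0.145]],
  [[83.4,-302.3,-50],[0,0,-0.145]],
  [[83.4,-302.3,-50],[0,0,-0.145]],
  [[83.4,-302.3,-50],[0,0,-0.145]],
], grip=75)

```text
time: 18.6
tool_pos: [452.5, -121.9, 150.1]
tcp_rot: [180.0, 0.0, 170.0]
ft_force: [-0.4, 1.1, 0.2]
finger_gap: 75.0
grip_force: 0.0
```

```bash
python3 - <<'E'
from p import *
st(); look('wrist','w6'); near('w6',453,-122,50,32,50); look('side','s6'); look('top','t6')
a=cv2.imread('pics/s6.png')[100:330,260:490]; b=cv2.imread('pics/w6.png')[:460:,:]
cv2.imwrite('pics/c6.png',np.hstack([cv2.resize(a,(400,400)),cv2.resize(b,(400,400))]))
near('t6',625,138,55,12,40)
st()
E
```

```text
18.6 [ 452.5 -121.9  150.1] [180.   0. 170.] [ -21.  -10.  111.    0.   79. -101.] F [-0.4  1.1  0.2] gap 75.0 0.0
w6 ((452.56292724609375, -122.57477569580078), (40.02833938598633, 64.40011596679688), 79.65486145019531) 39.85205276957244 6128
t6 ((625.6431884765625, 128.48681640625), (101.57591247558594, 76.42913818359375), 0.8424831032752991) 27.470090253631156 482
18.75 [ 452.3 -121.8  149.7] [180.  -0. 170.] [ -21.  -10.  111.    0.   79. -101.] F [ 1.3 -1.  -0.7] gap 75.1 0.0
```

View pics/c6.png

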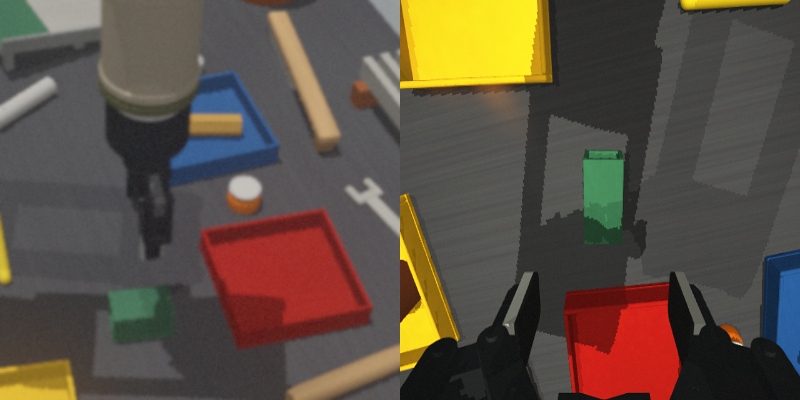

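The hex bar lies flat in the blue tray (left half of the picture), and the square tube is centred between the fingers (right half).

Emit:
jog_arm([
  [[0,-0.5,45],[0,0,0]],
  [[0,-0.5,90],[0,0,0]],
  [[0,-0.5,122],[0,0,0]],
  [[0,-0.5,135],[0,0,0]],
  [[0,-0.5,140],[0,0,0]],
  [[0,-0.5,140],[0,0,0]],
  [[0,-0.5,140],[0,0,0]],
])

```text
time: 19.45
tool_pos: [453.6, -123.8, 11.8]
tcp_rot: [-180.0, 0.2, 169.9]
ft_force: [0.3, -0.3, 0.9]
finger_gap: 74.9
grip_force: 0.0
```

Emit:
jog_arm([
  [[0,0,0],[0,0,0]],
  [[0,0,0],[0,0,0]],
  [[0,0,0],[0,0,0]],
  [[0,0,0],[0,0,0]],
  [[0,0,0],[0,0,0]],
  [[0,0,0],[0,0,0]],
  [[0,0,0],[0,0,0]],
], grip=33)

```text
time: 20.15
tool_pos: [452.9, -123.6, 11.2]
tcp_rot: [-180.0, 0.1, 169.9]
ft_force: [-1.8, -0.0, 6.5]
finger_gap: 39.4
grip_force: 41.7
```

```bash
python3 - <<'E'
from p import *
st(); go(623,-118.7,92,169.9); near('w6',622,-119,90,25,36)
E
```

```text
20.15 [ 452.9 -123.6   11.2] [-1.800e+02  1.000e-01  1.699e+02] [ -22.    1.  117.    0.   62. -101.] F [-1.8 -0.   6.5] gap 39.4 41.7
shift [-166.8   34.6  -80.5] turn [-0.     0.002  0.   ]
w6 ((592.3416137695312, -129.63461303710938), (122.94989013671875, 94.44943237304688), 84.30375671386719) 29.349024046867726 2137
```

Emit:
jog_arm([
  [[0,0,-10],[0,0,0]],
  [[0,0,-40],[0,0,0]],
  [[0,0,-80],[0,0,0]],
  [[-40,8,-80],[0,0,0]],
  [[-85,17,-80],[0,0,0]],
  [[-125,26,-80],[0,0,0]],
  [[-155,33,-80],[0,0,0]],
  [[-167,34.5,-80],[0,0,0]],
  [[-167,34.5,-80],[0,0,0]],
  [[-167,34.5,-80],[0,0,0]],
])

```text
time: 21.15
tool_pos: [621.5, -118.4, 89.5]
tcp_rot: [180.0, -0.1, 169.9]
ft_force: [-0.6, -0.5, -4.0]
finger_gap: 39.5
grip_force: 41.4
```

Emit:
jog_arm([
  [[0,0,35],[0,0,0]],
  [[0,0,60],[0,0,0]],
  [[0,0,70],[0,0,0]],
  [[0,0,72.5],[0,0,0]],
  [[0,0,73.5],[0,0,0]],
  [[0,0,74.2],[0,0,0]],
  [[0,0,74.2],[0,0,0]],
])

```text
time: 21.85
tool_pos: [623.0, -118.7, 16.8]
tcp_rot: [-180.0, 0.1, 169.9]
ft_force: [1.0, 0.3, -2.8]
finger_gap: 39.3
grip_force: 41.8
```

Emit:
jog_arm([
  [[0,0,0.6],[0,0,0]],
  [[0,0,0.6],[0,0,0]],
  [[0,0,0.6],[0,0,0]],
])

```text
time: 22.15
tool_pos: [623.1, -118.7, 16.2]
tcp_rot: [-180.0, 0.1, 169.9]
ft_force: [-0.2, -0.4, 2.8]
finger_gap: 39.6
grip_force: 42.4
```

Emit:
jog_arm([
  [[0,0,0],[0,0,0]],
  [[0,0,0],[0,0,0]],
  [[0,0,0],[0,0,0]],
  [[0,0,0],[0,0,0]],
  [[0,0,-10],[0,0,0]],
  [[0,0,-45],[0,0,0]],
  [[0,0,-90],[0,0,0]],
], grip=62)

```text
time: 22.85
tool_pos: [620.3, -118.0, 104.0]
tcp_rot: [180.0, -0.3, 169.9]
ft_force: [1.7, -0.2, -0.2]
finger_gap: 62.0
grip_force: 0.0
```

Emit:
jog_arm([
  [[260.1,333.3,-45],[0,0,-0.642]],
  [[260.1,333.3,-45],[0,0,-0.642]],
  [[260.1,333.3,-45],[0,0,-0.642]],
  [[260.1,333.3,-45],[0,0,-0.642]],
  [[260.1,333.3,-45],[0,0,-0.642]],
  [[260.1,333.3,-45],[0,0,-0.642]],
  [[260.1,333.3,-45],[0,0,-0.642]],
  [[260.1,333.3,-45],[0,0,-0.642]],
  [[260.1,333.3,-45],[0,0,-0.642]],
  [[260.1,333.3,-45],[0,0,-0.642]],
])

```text
time: 23.85
tool_pos: [423.4, 258.2, 151.7]
tcp_rot: [179.9, 0.1, -153.0]
ft_force: [0.0, -0.3, -0.2]
finger_gap: 61.8
grip_force: 0.0
```

Emit:
jog_arm([
  [[0,0,0],[0,0,0]],
  [[0,0,0],[0,0,0]],
  [[0,0,0],[0,0,0]],
])

```text
time: 24.15
tool_pos: [425.1, 254.1, 150.2]
tcp_rot: [-180.0, -0.0, -153.4]
ft_force: [-0.2, 0.3, 0.1]
finger_gap: 61.9
grip_force: 0.0
```

```bash
python3 - <<'E'
from p import *
st(); look('wrist','w7'); near('w7',425.5,255,60,9,35); near('w7',425.5,255,60,20,35); look('side','s7')
a=cv2.imread('pics/s7.png')[70:330,240:500]; b=cv2.imread('pics/w7.png')
cv2.imwrite('pics/c7.png',np.hstack([cv2.resize(a,(360,360)),cv2.resize(b,(440,360))]))
st()
E
```

```text
24.15 [425.1 254.1 150.2] [-180.    -0.  -153.4] [ 25.  -6. 107.  -0.  79. -92.] F [-0.2  0.3  0.1] gap 61.9 0.0
w7 ((425.13665771484375, 255.24681091308594), (99.86654663085938, 24.026290893554688), 27.080820083618164) 22.288535635185895 4945
w7 ((425.1364440917969, 255.2154083251953), (99.93517303466797, 19.568748474121094), 26.777177810668945) 22.959307359018283 3709
24.25 [425.  254.2 150. ] [-180.    -0.  -153.4] [ 25.  -6. 107.  -0.  79. -92.] F [ 0.1  0.5 -0.6] gap 61.8 0.0
```

View pics/c7.png

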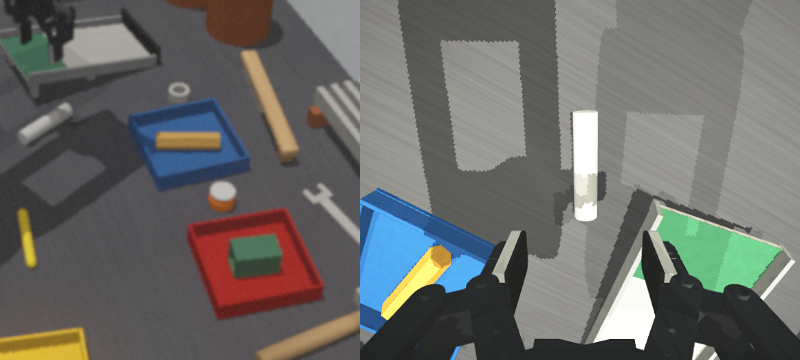

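The square tube sits in the red tray. The round bar lies in line between the fingers at (425,255).

Emit:
jog_arm([
  [[-0.4,0.8,45],[0,0,0]],
  [[-0.4,0.8,90],[0,0,0]],
  [[-0.4,0.8,125],[0,0,0]],
  [[-0.4,0.8,141],[0,0,0]],
  [[-0.4,0.8,146.5],[0,0,0]],
  [[-0.4,0.8,146.5],[0,0,0]],
  [[-0.4,0.8,146.5],[0,0,0]],
])

```text
time: 24.95
tool_pos: [425.8, 256.3, 5.0]
tcp_rot: [-180.0, 0.1, -153.3]
ft_force: [0.7, 0.6, -0.2]
finger_gap: 62.0
grip_force: 0.0
```

Emit:
jog_arm([
  [[0,0,0],[0,0,0]],
  [[0,0,0],[0,0,0]],
  [[0,0,0],[0,0,0]],
  [[0,0,0],[0,0,0]],
  [[0,0,0],[0,0,0]],
  [[0,0,0],[0,0,0]],
  [[0,0,0],[0,0,0]],
], grip=18)

```text
time: 25.65
tool_pos: [425.3, 256.5, 4.9]
tcp_rot: [180.0, 0.1, -153.3]
ft_force: [-0.5, -0.2, 6.0]
finger_gap: 22.7
grip_force: 39.0
```

```bash
python3 - <<'E'
from p import *
st()
# ramp from top depth: fit the deck plane and edges
C=cloud('top0'); near('top0',530,410,140,20,90)
c=C[175:262,135:175].reshape(-1,3); A=np.c_[c[:,:2],np.ones(len(c))]; w=np.linalg.lstsq(A,c[:,2],rcond=None)[0]
print('plane',w,'grad dir',np.degrees(np.arctan2(-w[1],-w[0])),'slope',np.degrees(np.arctan(np.hypot(*w[:2]))),'resid',np.std(A@w-c[:,2]))
a=np.radians(8.2); ax=np.array([np.cos(a),np.sin(a)])
# green/white boundary
img=cv2.imread('pics/top0.png').astype(int); P=[]
for u in range(138,178,4):
    for v in range(215,262):
        b=img[v,u]; 
        if b[1]>b[2]+25: P.append(C[v,u]); break
P=np.array(P); print('boundary',P.mean(0).round(1), 'along', (P[:,:2]@ax).round(1))
E
```

```text
25.65 [425.3 256.5   4.9] [ 1.800e+02  1.000e-01 -1.533e+02] [ 25.   5. 113.   0.  62. -92.] F [-0.5 -0.2  6. ] gap 22.7 39.0
top0 ((535.7116088867188, 367.33392333984375), (251.1920623779297, 228.46661376953125), 8.071087837219238) 35.66440026717464 4893
plane [-1.54133481e-01 -1.18834860e+00  5.96408271e+02] grad dir 82.60977027277667 slope 50.15454147309421 resid 50.736746600164146
boundary [484.5 398.3  37. ] along [536.7 535.3 536.5 535.3 537.5 535.7 537.5 535.4 537.9 536.1]
```

Emit:
jog_arm([
  [[0,0,-10],[0,0,0]],
  [[0,0,-45],[0,0,0]],
  [[0,0,-90],[0,0,0.1]],
  [[0,0,-130],[0,0,0.25]],
  [[-15,25,-145],[0,0,0.4]],
  [[-30,50,-145],[0,0,0.55]],
  [[-45,75,-145],[0,0,0.7]],
  [[-60,100,-145],[0,0,0.85]],
  [[-71,120.7,-145],[0,0,1.0]],
  [[-71,120.7,-145],[0,0,1.15]],
])

```text
time: 26.65
tool_pos: [433.0, 398.3, 148.9]
tcp_rot: [180.0, -0.0, 140.6]
ft_force: [-0.6, -0.6, -2.6]
finger_gap: 22.2
grip_force: 40.2
```

Emit:
jog_arm([
  [[0,0,0],[0,0,0.744]],
  [[0,0,0],[0,0,0.744]],
  [[0,0,0],[0,0,0.744]],
  [[0,0,0],[0,0,0.744]],
  [[0,0,0],[0,0,0.744]],
  [[0,0,0],[0,0,0.744]],
  [[0,0,0],[0,0,0.744]],
  [[0,0,0],[0,0,0.744]],
])

```text
time: 27.45
tool_pos: [433.6, 395.7, 148.8]
tcp_rot: [-180.0, 0.0, 98.4]
ft_force: [-0.0, 0.6, -2.6]
finger_gap: 22.6
grip_force: 40.3
```

```bash
python3 - <<'E'
from p import *
st(); img,d=look('wrist','w8'); C=cloud('w8'); st()
a=np.radians(8.2); ax=np.array([np.cos(a),np.sin(a)]); pe=np.array([-ax[1],ax[0]])
X=C[...,:2]@ax-576.5; Y=C[...,:2]@pe-330.2; Z=C[...,2]
m=(d>0)&(abs(Y)<55)&(X>-115)&(X<100)&(Z>5)&(Z<60)
A=np.c_[X[m],Y[m],np.ones(m.sum())]; w=np.linalg.lstsq(A,Z[m],rcond=None)[0]; rs=A@w-Z[m]; k=abs(rs)<4
w=np.linalg.lstsq(A[k],Z[m][k],rcond=None)[0]; print('plane',w.round(3),k.mean(),'yaw err',np.degrees(np.arctan2(w[1],w[0]))) 
g=img.astype(int); G=m&(g[...,1]>g[...,2]+25); print('green X',np.percentile(X[G],[1,50,99]))
cheek=(d>0)&(abs(Y)<85)&(abs(Y)>55)&(abs(X)<60)&(Z-(28-.176*X)>10)&(Z<70); print('cheek Y',np.percentile(Y[cheek],[1,50,99]),cheek.sum())
# held bar
b=(d>0)&(Z>120)&(abs(X+90)<40)&(abs(Y)<60); print('bar',[np.percentile(q[b],[2,50,98]).round(1) for q in (X,Y,Z)])
E
```

```text
27.45 [433.6 395.7 148.8] [-180.     0.    98.4] [37.  8. 93.  0. 79. 29.] F [-0.   0.6 -2.6] gap 22.6 40.3
27.5 [433.6 395.7 148.7] [-180.     0.    98.3] [37.  8. 93.  0. 79. 29.] F [ 0.2 -0.2 -3.3] gap 22.7 40.3
plane [-1.7800e-01  3.0000e-03  2.8548e+01] 1.0 yaw err 179.18061899966722
green X [-114.54055717  -60.56346836  -37.74199778]
cheek Y [-70.36497176  65.10211408  69.51247297] 3209
bar [array([-128.1,  -90.1,  -51.6]), array([-40.4,  10.9,  49.9]), array([158.1, 197.6, 232.6])]
```

View pics/w8.png

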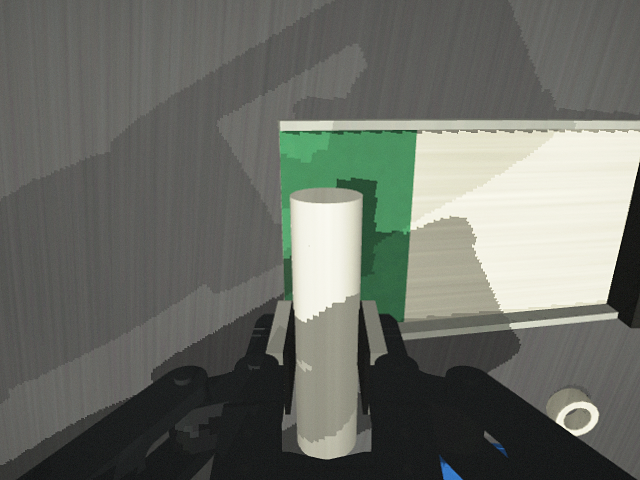

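The ramp is confirmed: deck z ≈ 28.5 − 0.178x, with the green/white edge at x = -38. The bar is held square across it, over the green part.

Emit:
jog_arm([
  [[0.2,1.6,10],[0.1,0,0]],
  [[0.2,1.6,25],[0.175,0,0]],
  [[0.2,1.6,50],[0.175,0,0]],
  [[0.2,1.6,75],[0.175,0,0]],
  [[0.2,1.6,90],[0.175,0,0]],
  [[0.2,1.6,93.5],[0.175,0,0]],
  [[0.2,1.6,93.5],[0.175,0,0]],
  [[0.2,1.6,93.5],[0.175,0,0]],
])

```text
time: 28.3
tool_pos: [436.1, 396.9, 56.8]
tcp_rot: [-170.1, -0.1, 98.2]
ft_force: [0.6, 1.2, -2.6]
finger_gap: 22.5
grip_force: 40.5
```

```bash
python3 - <<'E'
from p import *
st(); s=r.sense(); p=s['tool_pos']
a=np.radians(8.2); print('X',p[0]*np.cos(a)+p[1]*np.sin(a)-576.5, 'Y',-p[0]*np.sin(a)+p[1]*np.cos(a)-330.2)
go(435.2,396.3,49.4,98.2,10)
E
```

```text
28.3 [436.1 396.9  56.8] [-1.701e+02 -1.000e-01  9.820e+01] [35. 22. 87.  5. 79. 25.] F [ 0.6  1.2 -2.6] gap 22.5 40.5
X -88.28223584175794 Y 0.4153185532456405
shift [-0.4  0.3  7.4] turn [ 0.002 -0.001  0.001]
```

Lower along the deck normal until it touches.

Emit:
jog_arm([
  [[0,0,3],[0,0,0]],
  [[0,0,5.5],[0,0,0]],
  [[0,0,6.3],[0,0,0]],
  [[0,0,6.3],[0,0,0]],
  [[0,0,6.3],[0,0,0]],
])

```text
time: 28.8
tool_pos: [434.3, 396.2, 49.4]
tcp_rot: [-170.0, -0.0, 98.2]
ft_force: [-0.7, 0.1, 0.4]
finger_gap: 22.4
grip_force: 40.8
```

Emit:
jog_arm([
  [[0,0,0.7],[0,0,0]],
  [[0,0,0.7],[0,0,0]],
  [[0,0,0.7],[0,0,0]],
])

```text
time: 29.1
tool_pos: [434.3, 396.2, 49.3]
tcp_rot: [-170.0, -0.0, 98.2]
ft_force: [-2.8, -1.8, 5.4]
finger_gap: 22.5
grip_force: 41.4
```

Emit:
jog_arm([
  [[0,0,0],[0,0,0]],
  [[0,0,0],[0,0,0]],
  [[0,0,0],[0,0,0]],
  [[0,0,0],[0,0,0]],
  [[0,0,0],[0,0,0]],
], grip=38)

```text
time: 29.6
tool_pos: [434.3, 396.1, 48.4]
tcp_rot: [-170.0, -0.0, 98.2]
ft_force: [0.5, 0.3, 0.6]
finger_gap: 38.0
grip_force: 0.6
```

Emit:
jog_arm([
  [[0,0,-35],[0,0,0]],
  [[0,0,-80],[0,0,0]],
  [[0,0,-110],[0,0,0]],
  [[0,0,-110],[0,0,0]],
  [[0,0,-110],[0,0,0]],
  [[0,0,-110],[0,0,0]],
  [[0,0,-110],[0,0,0]],
  [[0,0,-110],[0,0,0]],
  [[0,0,-110],[0,0,0]],
  [[0,0,-110],[0,0,0]],
])

```text
time: 30.6
tool_pos: [452.9, 398.7, 156.2]
tcp_rot: [-169.9, 0.0, 98.2]
ft_force: [-0.4, -0.2, -0.9]
finger_gap: 38.2
grip_force: 0.0
```

Emit:
jog_arm([
  [[0,0,0],[0,0,0]],
  [[0,0,0],[0,0,0]],
  [[0,0,0],[0,0,0]],
  [[0,0,0],[0,0,0]],
  [[0,0,0],[0,0,0]],
  [[0,0,0],[0,0,0]],
  [[0,0,0],[0,0,0]],
  [[0,0,0],[0,0,0]],
  [[0,0,0],[0,0,0]],
  [[0,0,0],[0,0,0]],
])

```text
time: 31.6
tool_pos: [453.1, 398.7, 156.6]
tcp_rot: [-170.0, 0.0, 98.2]
ft_force: [-0.6, -0.0, 0.1]
finger_gap: 37.7
grip_force: 0.0
```

```bash
python3 - <<'E'
from p import *
st(); a,_=look('top','t9'); b,_=look('side','s9'); w,_=look('wrist','w9')
cv2.imwrite('pics/c9.png',np.hstack([cv2.resize(a[140:285,110:320],(400,300)),cv2.resize(b[60:260,220:480],(400,300))]))
E
```

```text
31.6 [453.1 398.7 156.6] [-170.     0.    98.2] [34. 19. 80.  4. 90. 25.] F [-0.6 -0.   0.1] gap 37.7 0.0
```

View pics/c9.png

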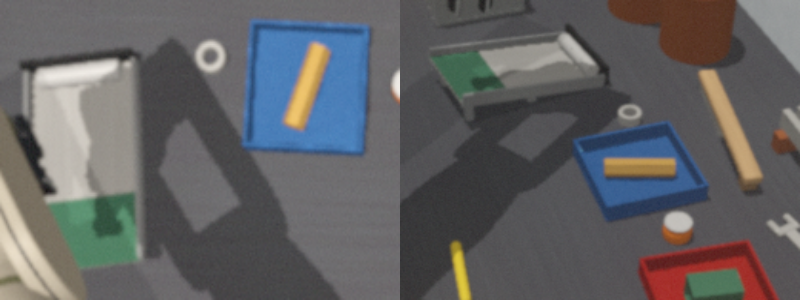

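The round bar rests against the black stop (crop (80,72)), the hex bar is in blue and the tube is in red. I'll hand in after a second to settle.

Emit:
jog_arm([
  [[0,0,-20],[0,0,0]],
  [[0,0,-40],[0,0,0]],
  [[0,0,-40],[0,0,0]],
  [[0,0,-40],[0,0,0]],
  [[0,0,-40],[0,0,0]],
  [[0,0,-40],[0,0,0]],
  [[0,0,-40],[0,0,0]],
  [[0,0,-40],[0,0,0]],
])

```text
time: 32.55
tool_pos: [459.7, 399.6, 195.4]
tcp_rot: [-169.9, 0.0, 98.2]
ft_force: [0.4, 0.6, -0.5]
finger_gap: 37.4
grip_force: 0.0
```

```bash
python3 -c "
from p import *
st(); print(r.hand_in())"
```

```text
32.55 [459.7 399.6 195.4] [-169.9    0.    98.2] [34. 18. 77.  4. 94. 25.] F [ 0.4  0.6 -0.5] gap 37.4 0.0
the job is handed in; nothing more can be done
None
```

Job handed in at 32.6 s with no verdict returned; the camera views show both pipe stubs upright in the right-hand yellow tray, the hex bar in blue, the square tube in red, and the round bar resting against the black stop after rolling down by itself.

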